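# Set the hand press up for the next rivet row

## Robot

A 6-joint arm with a two-finger parallel gripper is mounted at the origin on the work surface. World frame = base frame: x ahead of the robot, y to its left, z up, the work surface at z = 0. Lengths are in m, angles in rad, forces in N, time in s.
With the tool pointing down it reaches from about 0.3 to 0.875 m from the base axis. Payload 4.2 kg.
Tool frame: the origin (TCP) lies on the centre line of the jaws, within the pads' length; the fingertips stand 8 mm ahead of it and the grasp point (between the pads) lies 11 mm behind it (arm.tip_extent is the z of the fingertips in the tool frame, in m); z points along the fingers, y is the line along which they close (so a half turn about z gives the same grasp; the last joint's range is limited). The gripper opens to 85 mm and grips with 20 to 120 N. Pads are 22 mm wide; open, the fingers measure 114 mm over their backs; the gripper's body (76 mm by 85 mm) begins 54 mm behind the grasp point. The pads swing forward as they close: fully open they stand 13 mm farther back than shut.
Start: joints at [1.196, 0.32, 1.565, -0, 1.257, -0.02], TCP at [0.2, 0.539, 0.239] pointing down, gripper open.
Joint ranges: [-3.11, 3.11], [-0.84, 2.01], [0.21, 2.61], [-1.34, 4.49], [0.05, 2.63], [-2.56, 2.56]. Speed limits (rad/s): [2.57, 2.57, 3.14, 3.14, 3.14, 3.14].

## Interface

Orientations are given as a unit quaternion [x, y, z, w].
In Python, from plant import sensors, cams, hand_in, arm gives the robot as it stands. The module is installed in compiled form; this text tells all that it offers.
- The arm moves only by the tool step_arm, never from a script. Its argument "increments" is a list of rows, each an object of numbers: "tx", "ty", "tz": the shift along the tool's x, y, z in units of 40 mm (1.0 is 40 mm); "rx", "ry", "rz": the turn, a rotation vector about the tool's x, y, z in units of 8 degrees (1.0 is 8 degrees); "jaw": the opening, from 0 (shut) to 1 (fully open). A call has 1 to 20 rows; each row shifts and turns the commanded pose from where the row before left it, along the tool's axes as they then stand; what a row does not reach is not made up. A row lasts 1/10 s, in which the tool goes at most 50 mm and 8.59 degrees, less where a joint would pass 70% of its speed; a pose out of reach is approached as far as the arm can. A call is refused whole if a number of a shift passes 1 or a number of a turn 1, either way. A call with a gripper value outside its range is refused whole. The fingers move at their own pace and stop on an object; "newtons" is the grip in N (left out, the last holds). Time passes only in rows, so rows that do not move let the fingers close. It gives the time, the measured TCP pose, the force, the opening and the grip force at its end, in the units of the state.
- sensors.state(): the state, without advancing time (a new reading comes with each control period).
- cams.grab_frame(name): name is "scene" or "top" or "wrist"; returns a dict with "color" (420x560x3 uint8, red, green, blue), "fx", "fy", "cx", "cy" (pixels), "D" ([k1, k2, p1, p2, k3] as OpenCV has them; the pictures are not rectified), "extrinsics" (4x4, takes a point from camera to world coordinates). Camera axes: x right, y down, z forward; pixel columns grow to the right and rows downward; lengths in m; the calibration is good to about 2 mm. A picture is of the moment at which its call begins. There is no depth.
- hand_in(): hands the job in; it is judged then, once.
The state is a dict: "time": time; "joints": joint angles; "joint_velocities": joint speeds; "joint_efforts": joint torques, N m; "eef_pos": TCP position; "orientation": TCP orientation; "ft_force": force on the tool from outside, world axes, zero at the start; "torque": the same for the moment, N m; "width": opening from 0.0 (shut) to 1.0 (fully open); "grasp_force": force on a finger pad.
Only numpy, scipy, OpenCV 4.12 (cv2) and the standard library are available. Lean on these libraries where they do the work, as an engineer would, in place of code of your own. Each camera call takes 0.05 s, during which the arm holds its last target. There are 200 camera calls.

## Task

Set the hand press up for the next row of rivets: turn its dial clockwise to the fifth click past the long zero mark, without running on to the sixth, and leave it resting in that click. Stand the grey steel riveting die upright inside the outlined rectangle on the press bed, lengthwise with the rectangle, setting it down gently rather than dropping it. Leave the cab, crane, chimney stack and burnisher where they are.

Things in the scene. Friction and masses are not known exactly. Their poses are not given: they have to be found in the camera images.
- dial (a joint): press dial's angle in rad: 0 with the pointer at the long zero mark, growing clockwise seen from above. Click n rests at n x 0.524 (30 degrees), the fifth at 2.618; a sprung ball pulls it into the nearest click when let go. Leaving a click takes about 0.06 N m, falling to nothing half-way to the next. Stops just before 0 and just past click 11. Starts in click 0, 1 or 2
- dial_grip (a point): point on the dial's vertical axis, half-way up its black bar grip, 63 mm above the table. Bar: 64 mm long, 16 wide, 36 tall (top 81 mm above the table), on a round aluminium disc 80 mm across (top 45 mm above the table). Site x points along the bar to the pointer end (white line on top, small nose), z up; it turns with the dial. Pinch the bar across its width from above
- dial_zero (a point): inner part of the long white zero mark, 46 mm from the dial's axis, fixed, 34 mm above the table on the dial's round housing (104 mm across, fixed to the bed). The housing carries 12 white ticks 30 degrees apart; the zero mark is much longer and wider than the rest and on the side towards the robot
- spot (a point): centre of the white outlined rectangle on the press bed's flat top, 22 mm above the table. Inside it is 66 mm along the point's x and 100 mm along its y (along the bed); z up. Fixed to the press, whose place and yaw vary. Bed 170 x 420 mm. The dial's axis is 145 mm towards -y; the press's C-frame (0.29 m tall) stands from 100 mm towards +y onward, its lever rising beyond
- die_center (a point): centre of the loose steel riveting die, 19 mm above its underside. Inverted-T block 80 mm long (its x), 38 mm tall: foot 45 mm wide, 14 thick; on it a rib 24 mm wide (y), 24 tall, full length, with small bumps on top. 0.6 to 0.9 kg, z up, starts upright on the table right of the press. The same either way round. Pinch the rib across its width from above
- die: the same die; origin at the centre of its underside, same axes
- cab: bystander: half-built black locomotive cab, 120 x 85 mm, 94 mm tall, open at the back; origin under its centre
- crane: bystander: yellow plastic toy crane, base 90 x 65 mm, boom to 154 mm high; origin under its base's centre
- chimney: bystander: nickel-silver chimney stack, 68 mm across its foot, 110 mm tall; origin under its centre
- burnisher: bystander: burnisher lying flat, wooden handle 100 mm long and thin steel shaft to its x axis, 185 mm overall; origin at the handle's shaft end, underside
Mind the look-alikes: they are no part of the job. Of the things that look like the die, the middle-sized one is meant.

How it is judged:
By the outcome, as a careful person would: the job done as asked, in the order asked, and still so for the second after the job is handed in, with the robot touching nothing.
It also fails if it takes over 70 s, if anything falls off the work surface, if the arm or the gripper's body presses on something with over 40 N, if the wrist force passes 120 N, or if a joint passes its speed limit or range.

## Working session

There is one attempt and no reset: what is moved stays moved. The work goes in short steps, Python scripts to look and compute and a tool call to move; the robot and the scene stay as the last step left them, time stands still between calls to the robot, and variables do not carry over. Pictures are saved under pics/ and viewed, at most 11 in all, crops included, and the job is handed in when it is done.

Besides the shell and the picture viewer there is one more tool, called after "Call:" by a JSON object that holds its "api" and its "payload". step_arm: Moves the arm, as the interface text tells. Its arguments: {"type":"object","properties":{"increments":{"type":"array","items":{"type":"object","properties":{"tx":{"type":"number"},"ty":{"type":"number"},"tz":{"type":"number"},"rx":{"type":"number"},"ry":{"type":"number"},"rz":{"type":"number"},"jaw":{"type":"number"}}}},"newtons":{"type":"number"}},"required":["increments"]}

```bash
mkdir -p pics
cat > h.py <<'E'
import numpy as np, cv2
from plant import sensors, cams, hand_in, arm
def grab(n,f=None):
    d=cams.grab_frame(n)
    if f: cv2.imwrite('pics/'+f,d['color'][...,::-1])
    np.save('pics/last_'+n+'.npy',d,allow_pickle=True)
    return d
def load(n): return np.load('pics/last_'+n+'.npy',allow_pickle=True).item()
def ray(d,px):
    K=np.array([[d['fx'],0,d['cx']],[0,d['fy'],d['cy']],[0,0,1.]])
    p=cv2.undistortPoints(np.array(px,float).reshape(-1,1,2),K,np.array(d['D'],float)).reshape(-1,2)
    E=np.array(d['extrinsics']); v=np.c_[p,np.ones(len(p))]@E[:3,:3].T
    return E[:3,3],v
def onz(d,px,z):
    o,v=ray(d,px); return o+v*((z-o[2])/v[:,2])[:,None]
def tri(d1,p1,d2,p2):
    o1,v1=ray(d1,[p1]);o2,v2=ray(d2,[p2]);a=v1[0];b=v2[0]
    s=np.linalg.lstsq(np.c_[a,-b],o2-o1,rcond=None)[0]
    A=o1+a*s[0];B=o2+b*s[1];return (A+B)/2,np.linalg.norm(A-B)
def proj(d,P):
    E=np.linalg.inv(np.array(d['extrinsics']));K=np.array([[d['fx'],0,d['cx']],[0,d['fy'],d['cy']],[0,0,1.]])
    return cv2.projectPoints(np.array(P,float).reshape(-1,1,3),cv2.Rodrigues(E[:3,:3])[0],E[:3,3],K,np.array(d['D'],float))[0].reshape(-1,2)
E
python3 - <<'E'
from h import *
a=grab('top')['color'];b=grab('scene')['color'];c=grab('wrist')['color']
cv2.imwrite('pics/top.png',cv2.resize(a,(800,600),interpolation=cv2.INTER_CUBIC)[...,::-1])
cv2.imwrite('pics/scene.png',cv2.resize(b,(800,600),interpolation=cv2.INTER_CUBIC)[...,::-1])
print(sensors.state())
for n in('top','scene','wrist'):print(load(n)['extrinsics'],load(n)['fx'])
E
```

```text
{'time': 0.15, 'joints': array([ 1.19605598e+00,  3.20111354e-01,  1.56538273e+00,  5.18695763e-06,
        1.25738639e+00, -2.00029334e-02]), 'joint_velocities': array([ 3.77090335e-05, -4.26764432e-03, -1.94209698e-03,  7.34553173e-04,
       -7.40599420e-04,  1.36019672e-03]), 'joint_efforts': array([-1.75330642e-04, -4.15839493e+01, -2.34343940e+01, -1.14952877e-04,
        5.91509117e-03, -3.09137693e-05]), 'eef_pos': array([0.19959766, 0.5388825 , 0.23870099]), 'orientation': array([ 1.76440928e-01,  9.84311020e-01, -6.30925358e-04, -1.28684843e-04]), 'ft_force': array([0.55596467, 0.05276219, 0.65890909]), 'torque': array([-0.00889812,  0.02075622, -0.03903032]), 'grasp_force': 0.0, 'width': 0.9985175609637628}
[[ 9.79836744e-02 -9.73814939e-01  2.05143031e-01  3.37499013e-01]
 [-9.95188015e-01 -9.58538806e-02  2.03186890e-02 -2.90979992e-03]
 [-1.22887321e-04 -2.06146786e-01 -9.78521072e-01  1.35776984e+00]
 [ 0.00000000e+00  0.00000000e+00  0.00000000e+00  1.00000000e+00]] 480.37748875013114
[[-0.85941366  0.33184427 -0.38895699  1.20888062]
 [ 0.51099689  0.53213507 -0.67506625  1.08938513]
 [-0.01703921 -0.77891697 -0.62689554  1.06319351]
 [ 0.          0.          0.          1.        ]] 522.9558780028113
[[ 0.34710967  0.89734754  0.27254774  0.12968866]
 [ 0.93782269 -0.33154884 -0.10278121  0.56477426]
 [-0.00186758  0.29127781 -0.95663669  0.37350671]
 [ 0.          0.          0.          1.        ]] 355.2362551599125
```

View pics/top.png

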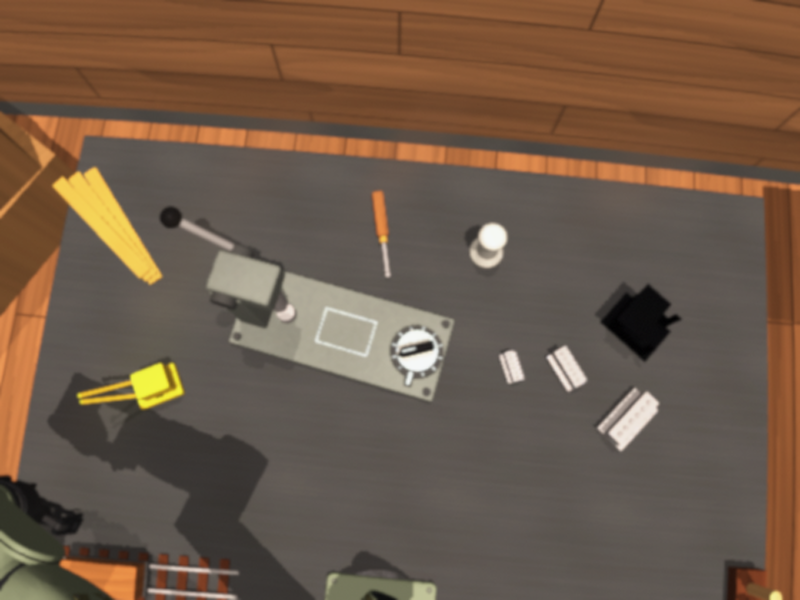

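View pics/scene.png

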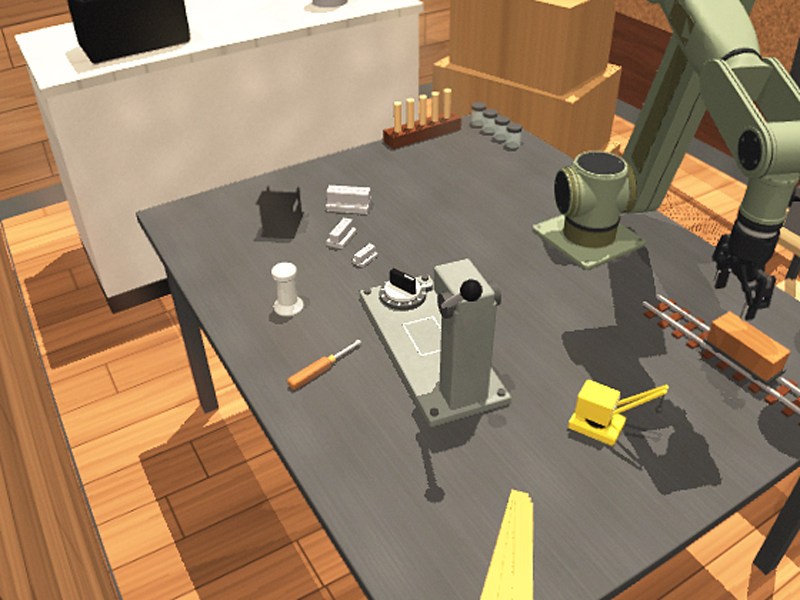

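The top view shows the dial at about (416,351) of 800x600. The long zero mark is at (408,379) and the bar points left, probably click 2. The outlined rectangle is at (347,332). The three dies are at (511,366), (567,368), which is the middle-sized one, and (629,419). The scene view agrees: the middle die is at (341,233) and the dial at (404,286). I'll measure roughly, then fly the wrist camera over the dial.

Run:
```python
from h import *
t=load('top');s=load('scene');k=1.42857
P=lambda x,y:[x/k,y/k]
print('dial',onz(t,[P(417,350)],.045), tri(t,P(414,349),s,P(403,282)))
print('zero',onz(t,[P(408,380)],.034))
print('spot',onz(t,[P(347,332)],.022)); print('die',onz(t,[P(567,368)],.038),tri(t,P(567,367),s,P(342,230)))
hsv=cv2.cvtColor(t['color'],cv2.COLOR_RGB2HSV);m=((hsv[...,2]>150)&(hsv[...,1]<60)).astype(np.uint8)
for c in cv2.findContours(m,0,2)[0]:
    if cv2.contourArea(c)>40:
        r=cv2.minAreaRect(c);b=cv2.boxPoints(r);w=onz(t,b,.03);e=[np.round(np.linalg.norm(w[i+1]-w[i])*1000,1) for i in(0,1)]
        print(np.round(np.array(r[0])*k),e,np.round(w.mean(0),3),np.degrees(np.arctan2(*(w[1]-w[0])[1::-1])))
print(arm.tip_extent)
```

```text
dial [[ 0.53451644 -0.02708405  0.045     ]] (array([ 0.53476887, -0.02189904,  0.06134782]), np.float64(0.0033131932931854007))
zero [[ 0.47620242 -0.0153604   0.034     ]]
spot [[0.56014402 0.11341092 0.022     ]]
die [[ 0.5284035 -0.3211177  0.038    ]] (array([ 0.53163631, -0.3233198 ,  0.02777458]), np.float64(0.0005241341804183791))
[191. 593.] [np.float64(8.2), np.float64(164.5)] [0.036 0.35  0.03 ] 2.942908632348148
[422. 591.] [np.float64(45.1), np.float64(28.5)] [ 0.088 -0.079  0.03 ] -84.58408260369438
[180. 568.] [np.float64(8.1), np.float64(116.0)] [0.079 0.377 0.03 ] 3.9402902397740713
[633. 421.] [np.float64(123.3), np.float64(44.9)] [ 0.439 -0.46   0.03 ] -40.27358720429027
[618. 409.] [np.float64(110.0), np.float64(14.0)] [ 0.458 -0.428  0.03 ] -38.76608000707139
[511. 366.] [np.float64(35.3), np.float64(62.4)] [ 0.523 -0.213  0.03 ] -67.88611098963783
[567. 368.] [np.float64(47.8), np.float64(83.2)] [ 0.529 -0.322  0.03 ] -53.66366433033274
[341. 331.] [np.float64(168.1), np.float64(420.6)] [0.561 0.127 0.03 ] -7.616983911275929
[243. 277.] [np.float64(79.9), np.float64(131.2)] [0.65  0.335 0.03 ] -7.656460967550783
[385. 260.] [np.float64(9.3), np.float64(66.9)] [0.712 0.053 0.03 ] -76.95747384008115
[490. 245.] [np.float64(96.8), np.float64(64.6)] [ 0.764 -0.155  0.03 ] -22.626741595928486
[206. 235.] [np.float64(13.3), np.float64(121.1)] [0.731 0.423 0.03 ] -16.856461830216972
0.008
```

Call:
{"api": "step_arm", "payload": {"increments": [{"tx": -0.85,"ty": -0.69},{"tx": -0.85,"ty": -0.69},{"tx": -0.85,"ty": -0.69},{"tx": -0.85,"ty": -0.69},{"tx": -0.85,"ty": -0.69},{"tx": -0.85,"ty": -0.69},{"tx": -0.85,"ty": -0.69},{"tx": -0.85,"ty": -0.69},{"tx": -0.85,"ty": -0.69},{"tx": -0.85,"ty": -0.69},{"tx": -0.85,"ty": -0.69},{"tx": -0.85,"ty": -0.69},{"tx": -0.85,"ty": -0.69},{"tx": -0.85,"ty": -0.69},{"tx": -0.85,"ty": -0.69},{}]}}

```text
invalid input
```

Call:
{"api": "step_arm", "payload": {"increments": [{"rz": 1},{"rz": 1},{"rz": 1},{"rz": 1},{"rz": 1},{"rz": 1},{"rz": 0.4},{}]}}

```text
invalid input
```

Run:
```python
from h import *
d=grab('wrist'); cv2.imwrite('pics/w1.png',cv2.resize(d['color'],(800,600),interpolation=cv2.INTER_CUBIC)[...,::-1])
s=sensors.state();print(s['time'],s['eef_pos'],s['orientation'],s['joints'])
```

```text
0.2 [0.19966205 0.53894321 0.23881137] [ 1.76463786e-01  9.84306989e-01 -5.23700735e-04 -9.16628643e-05] [ 1.19600689e+00  3.20058242e-01  1.56517712e+00 -2.69609311e-05
  1.25742031e+00 -1.99956722e-02]
```

View pics/w1.png

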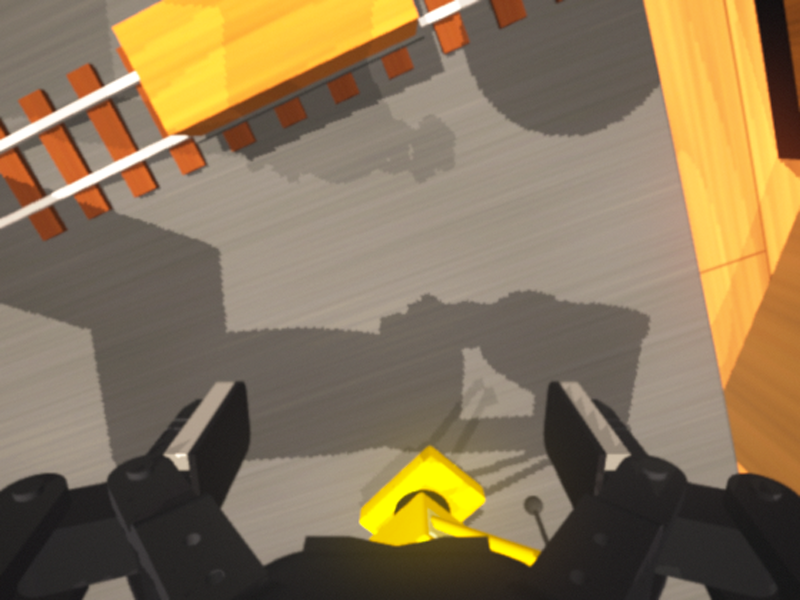

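The wrist view still shows the start pose, with the crane base at (425,505) between the fingers. The move was refused, probably because of the empty row.

Call:
{"api": "step_arm", "payload": {"increments": [{"tx": -0.85,"ty": -0.69},{"tx": -0.85,"ty": -0.69},{"tx": -0.85,"ty": -0.69},{"tx": -0.85,"ty": -0.69},{"tx": -0.85,"ty": -0.69},{"tx": -0.85,"ty": -0.69},{"tx": -0.85,"ty": -0.69},{"tx": -0.85,"ty": -0.69},{"tx": -0.85,"ty": -0.69},{"tx": -0.85,"ty": -0.69},{"tx": -0.85,"ty": -0.69},{"tx": -0.85,"ty": -0.69},{"tx": -0.85,"ty": -0.69},{"tx": -0.85,"ty": -0.69},{"tx": -0.85,"ty": -0.69},{"tx": 0}]}}

```text
invalid input
```

Call:
{"api": "step_arm", "payload": {"increments": [{"rz": 1},{"rz": 1},{"rz": 1},{"rz": 1},{"rz": 1},{"rz": 1},{"rz": 0.4},{"rz": 0}]}}

```text
invalid input
```

Run:
```python
from h import *
d=grab('wrist'); cv2.imwrite('pics/w2.png',cv2.resize(d['color'],(800,600),interpolation=cv2.INTER_CUBIC)[...,::-1])
s=sensors.state();print(s['time'],s['eef_pos'],s['orientation'],s['joints'])
```

```text
0.25 [0.19967939 0.53902344 0.2389357 ] [ 1.76471908e-01  9.84305604e-01 -3.68748643e-04 -8.42600622e-05] [ 1.19600494e+00  3.19958812e-01  1.56500415e+00  2.16720365e-05
  1.25738591e+00 -1.99961573e-02]
```

View pics/w2.png

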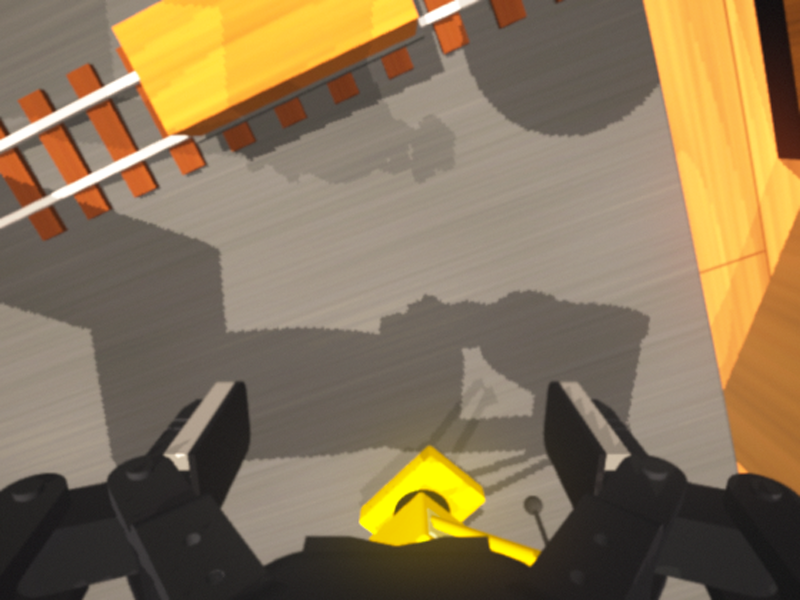

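The view is unchanged and the move was refused again, so full rows are probably required. I'll try one.

Call:
{"api": "step_arm", "payload": {"increments": [{"tx": -0.85,"ty": -0.69,"tz": 0,"rx": 0,"ry": 0,"rz": 0,"jaw": 1}]}}

```text
time: 0.35
eef_pos: [0.221, 0.5042, 0.2387]
orientation: [0.174, 0.985, 0.001, -0.0]
ft_force: [0.9, -0.5, 0.0]
width: 1.001
grasp_force: 0.0
```

Call:
{"api": "step_arm", "payload": {"increments": [{"tx": -0.85,"ty": -0.69,"tz": 0,"rx": 0,"ry": 0,"rz": 0,"jaw": 1},{"tx": -0.85,"ty": -0.69,"tz": 0,"rx": 0,"ry": 0,"rz": 0,"jaw": 1},{"tx": -0.85,"ty": -0.69,"tz": 0,"rx": 0,"ry": 0,"rz": 0,"jaw": 1},{"tx": -0.85,"ty": -0.69,"tz": 0,"rx": 0,"ry": 0,"rz": 0,"jaw": 1},{"tx": -0.85,"ty": -0.69,"tz": 0,"rx": 0,"ry": 0,"rz": 0,"jaw": 1},{"tx": -0.85,"ty": -0.69,"tz": 0,"rx": 0,"ry": 0,"rz": 0,"jaw": 1},{"tx": -0.85,"ty": -0.69,"tz": 0,"rx": 0,"ry": 0,"rz": 0,"jaw": 1},{"tx": -0.85,"ty": -0.69,"tz": 0,"rx": 0,"ry": 0,"rz": 0,"jaw": 1},{"tx": -0.85,"ty": -0.69,"tz": 0,"rx": 0,"ry": 0,"rz": 0,"jaw": 1},{"tx": -0.85,"ty": -0.69,"tz": 0,"rx": 0,"ry": 0,"rz": 0,"jaw": 1},{"tx": -0.85,"ty": -0.69,"tz": 0,"rx": 0,"ry": 0,"rz": 0,"jaw": 1},{"tx": -0.85,"ty": -0.69,"tz": 0,"rx": 0,"ry": 0,"rz": 0,"jaw": 1},{"tx": -0.85,"ty": -0.69,"tz": 0,"rx": 0,"ry": 0,"rz": 0,"jaw": 1},{"tx": -0.85,"ty": -0.69,"tz": 0,"rx": 0,"ry": 0,"rz": 0,"jaw": 1}]}}

```text
time: 1.75
eef_pos: [0.5348, -0.028, 0.2393]
orientation: [0.177, 0.984, 0.0, 0.0]
ft_force: [1.6, 1.8, -0.1]
width: 0.997
grasp_force: 0.0
```

Call:
{"api": "step_arm", "payload": {"increments": [{"tx": 0,"ty": 0,"tz": 0,"rx": 0,"ry": 0,"rz": 1,"jaw": 1},{"tx": 0,"ty": 0,"tz": 0,"rx": 0,"ry": 0,"rz": 1,"jaw": 1},{"tx": 0,"ty": 0,"tz": 0,"rx": 0,"ry": 0,"rz": 1,"jaw": 1},{"tx": 0,"ty": 0,"tz": 0,"rx": 0,"ry": 0,"rz": 1,"jaw": 1},{"tx": 0,"ty": 0,"tz": 0,"rx": 0,"ry": 0,"rz": 1,"jaw": 1},{"tx": 0,"ty": 0,"tz": 0,"rx": 0,"ry": 0,"rz": 1,"jaw": 1},{"tx": 0,"ty": 0,"tz": 0,"rx": 0,"ry": 0,"rz": 0.4,"jaw": 1},{"tx": 0,"ty": 0,"tz": 0,"rx": 0,"ry": 0,"rz": 0,"jaw": 1}]}}

```text
time: 2.55
eef_pos: [0.5341, -0.0262, 0.2392]
orientation: [0.584, 0.811, -0.0, -0.0]
ft_force: [0.3, 0.3, 0.2]
width: 1.003
grasp_force: 0.0
```

Run:
```python
from h import *
d=grab('wrist'); cv2.imwrite('pics/w3.png',cv2.resize(d['color'],(800,600),interpolation=cv2.INTER_CUBIC)[...,::-1])
s=sensors.state();print(s['time'],s['eef_pos'],s['orientation'],s['joints'])
```

```text
2.6 [ 0.53408028 -0.02620324  0.23922878] [ 5.83950293e-01  8.11789411e-01 -2.01250019e-05 -8.38282133e-05] [-7.05624226e-02  2.56423846e-01  1.65541163e+00  5.70986706e-05
  1.22992098e+00 -3.94205083e-01]
```

View pics/w3.png

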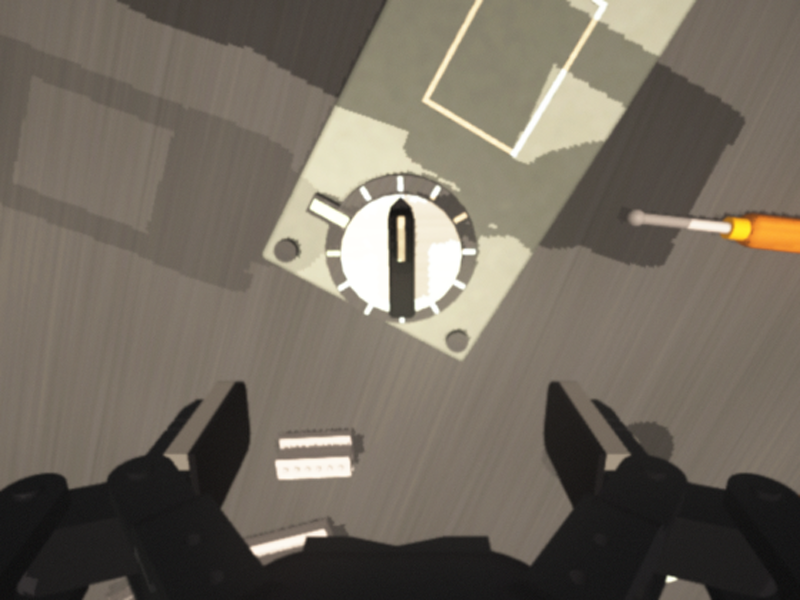

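The wrist view shows the dial at (402,250) with its pointer straight up at the second tick past the zero mark (330,210), so it is at click 2. The bar lies along tool x. The rectangle corners are at (426,100) and (515,154). Next I'll compute the positions.

Run:
```python
from h import *
from scipy.spatial.transform import Rotation as R
d=load('wrist');t=load('top');k=1.42857
s=sensors.state();M=R.from_quat(s['orientation']).as_matrix();print(M.round(3))
P=lambda x,y:[x/k,y/k]
# disc edges: left/right/top/bottom (disc top z .045)
hsv=cv2.cvtColor(d['color'],cv2.COLOR_RGB2HSV)
bar=(hsv[...,2]<45).astype(np.uint8);bar[230:]=0
for c in cv2.findContours(bar,0,2)[0]:
    if cv2.contourArea(c)>150: 
        r=cv2.minAreaRect(c);print('bar',np.array(r[0])*k,r[1:],onz(d,[r[0]],.081))
        bb=r
print('dial bar top', onz(d,[P(402,318),P(400,200),P(390,260),P(413,260)],.081))
print('disc',onz(d,[P(340,252),P(463,252)],.045).mean(0),np.linalg.norm(np.diff(onz(d,[P(340,252),P(463,252)],.045),axis=0)))
print('bedcorners',onz(d,[P(262,256),P(462,360)],.022))
print('rect near corners',onz(d,[P(426,100),P(515,154)],.022))
print('zero',onz(d,[P(330,210)],.034))
print('tcp floor proj',proj(d,[[s['eef_pos'][0],s['eef_pos'][1],.063]])*k)
print('tri bar',tri(d,P(401,260),t,P(416,349)))
# height check via bar pointer tip & bed corner across views
print('tri bedcorner', tri(d,P(262,256),t,P(433,401)), tri(d,P(462,360),t,P(453,319)))
```

```text
[[-0.318  0.948 -0.   ]
 [ 0.948  0.318  0.   ]
 [ 0.    -0.    -1.   ]]
bar [400.713885 228.5712  ] ((15.0, 32.0), 0.0) [[ 0.52839661 -0.00245376  0.081     ]]
dial bar top [[ 0.54678593 -0.05449194  0.081     ]
 [ 0.5227451   0.01302118  0.081     ]
 [ 0.52837073 -0.02222296  0.081     ]
 [ 0.54128505 -0.01789872  0.081     ]]
disc [ 0.5360983  -0.02281415  0.045     ] 0.08142190747903726
bedcorners [[ 0.44478806 -0.06169886  0.022     ]
 [ 0.60796054 -0.09190736  0.022     ]]
rect near corners [[0.52067129 0.07340779 0.022     ]
 [0.58863863 0.06030949 0.022     ]]
zero [[ 0.48250255 -0.01308913  0.034     ]]
tcp floor proj [[396.99322969 262.11090706]]
tri bar (array([ 0.53553805, -0.0251306 ,  0.05665745]), np.float64(0.002153685221646347))
tri bedcorner (array([ 0.44220595, -0.06769424,  0.00453997]), np.float64(0.001983151109216065)) (array([ 0.6079281 , -0.09295783,  0.01957118]), np.float64(0.0014024230175998884))
```

Call:
{"api": "step_arm", "payload": {"increments": [{"tx": 0.05,"ty": 0.05,"tz": 0.9,"rx": 0,"ry": 0,"rz": 0,"jaw": 0.5},{"tx": 0,"ty": 0,"tz": 0.9,"rx": 0,"ry": 0,"rz": 0,"jaw": 0.5},{"tx": 0,"ty": 0,"tz": 0.9,"rx": 0,"ry": 0,"rz": 0,"jaw": 0.5},{"tx": 0,"ty": 0,"tz": 0.6,"rx": 0,"ry": 0,"rz": 0,"jaw": 0.5},{"tx": 0,"ty": 0,"tz": 0,"rx": 0,"ry": 0,"rz": 0,"jaw": 0.5}]}}

```text
time: 3.1
eef_pos: [0.5329, -0.0235, 0.1041]
orientation: [0.584, 0.812, -0.002, -0.003]
ft_force: [-1.0, -0.1, 0.6]
width: 0.504
grasp_force: 0.0
```

Run:
```python
from h import *
d=grab('wrist'); cv2.imwrite('pics/w4.png',cv2.resize(d['color'],(800,600),interpolation=cv2.INTER_CUBIC)[...,::-1])
```

```text
(no output)
```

View pics/w4.png

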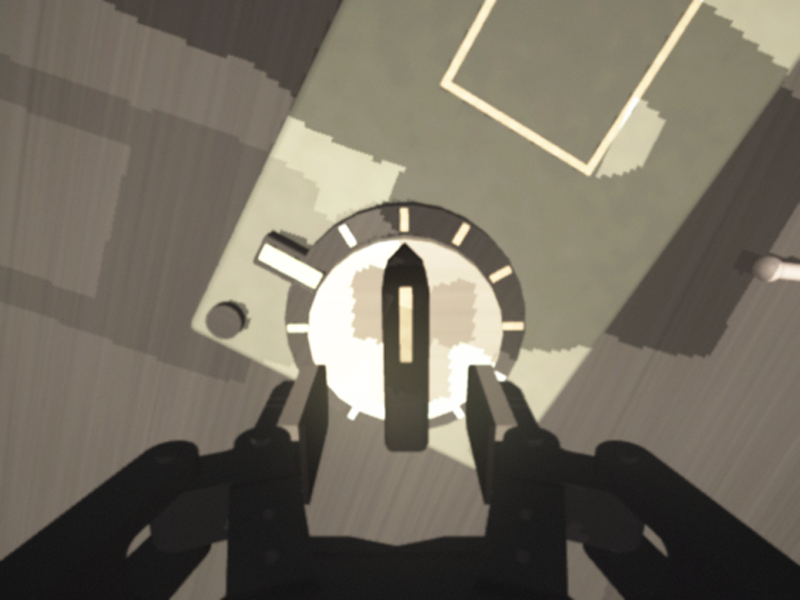

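The dial now shows clearly at click 2, with the bar at col 406 and the jaw centre at about col 398. The bar is about 3 mm toward tool +y, so I'll correct that, descend and close.

Call:
{"api": "step_arm", "payload": {"increments": [{"tx": 0,"ty": 0.07,"tz": 0.5,"rx": 0,"ry": 0,"rz": 0,"jaw": 0.5},{"tx": 0,"ty": 0,"tz": 0.5,"rx": 0,"ry": 0,"rz": 0,"jaw": 0.5},{"tx": 0,"ty": 0,"tz": 0.1,"rx": 0,"ry": 0,"rz": 0,"jaw": 0.5},{"tx": 0,"ty": 0,"tz": 0,"rx": 0,"ry": 0,"rz": 0,"jaw": 0.5},{"tx": 0,"ty": 0,"tz": 0,"rx": 0,"ry": 0,"rz": 0,"jaw": 0.25},{"tx": 0,"ty": 0,"tz": 0,"rx": 0,"ry": 0,"rz": 0,"jaw": 0.25},{"tx": 0,"ty": 0,"tz": 0,"rx": 0,"ry": 0,"rz": 0,"jaw": 0.25}], "newtons": 40}}

```text
time: 3.85
eef_pos: [0.5385, -0.0228, 0.0642]
orientation: [0.584, 0.811, 0.0, 0.001]
ft_force: [0.0, 0.1, -0.3]
width: 0.25
grasp_force: 0.2
```

Call:
{"api": "step_arm", "payload": {"increments": [{"tx": 0,"ty": 0,"tz": 0,"rx": 0,"ry": 0,"rz": 0,"jaw": 0},{"tx": 0,"ty": 0,"tz": 0,"rx": 0,"ry": 0,"rz": 0,"jaw": 0},{"tx": 0,"ty": 0,"tz": 0,"rx": 0,"ry": 0,"rz": 0,"jaw": 0},{"tx": 0,"ty": 0,"tz": 0,"rx": 0,"ry": 0,"rz": 0,"jaw": 0},{"tx": 0,"ty": 0,"tz": 0,"rx": 0,"ry": 0,"rz": 0,"jaw": 0}]}}

```text
time: 4.35
eef_pos: [0.5361, -0.0234, 0.064]
orientation: [0.584, 0.812, -0.001, -0.001]
ft_force: [-6.3, -2.2, 7.0]
width: 0.176
grasp_force: 41.3
```

Call:
{"api": "step_arm", "payload": {"increments": [{"tx": 0,"ty": -0.05,"tz": 0,"rx": 0,"ry": 0,"rz": 0.75,"jaw": 0},{"tx": 0,"ty": 0,"tz": 0,"rx": 0,"ry": 0,"rz": 0.75,"jaw": 0},{"tx": 0,"ty": 0,"tz": 0,"rx": 0,"ry": 0,"rz": 0.75,"jaw": 0},{"tx": 0,"ty": 0,"tz": 0,"rx": 0,"ry": 0,"rz": 0.75,"jaw": 0},{"tx": 0,"ty": 0,"tz": 0,"rx": 0,"ry": 0,"rz": 0.75,"jaw": 0},{"tx": 0,"ty": 0,"tz": 0,"rx": 0,"ry": 0,"rz": 0.75,"jaw": 0},{"tx": 0,"ty": 0,"tz": 0,"rx": 0,"ry": 0,"rz": 0.75,"jaw": 0},{"tx": 0,"ty": 0,"tz": 0,"rx": 0,"ry": 0,"rz": 0.75,"jaw": 0},{"tx": 0,"ty": 0,"tz": 0,"rx": 0,"ry": 0,"rz": 0.75,"jaw": 0},{"tx": 0,"ty": 0,"tz": 0,"rx": 0,"ry": 0,"rz": 0.75,"jaw": 0},{"tx": 0,"ty": 0,"tz": 0,"rx": 0,"ry": 0,"rz": 0.75,"jaw": 0},{"tx": 0,"ty": 0,"tz": 0,"rx": 0,"ry": 0,"rz": 0.75,"jaw": 0},{"tx": 0,"ty": 0,"tz": 0,"rx": 0,"ry": 0,"rz": 0.75,"jaw": 0},{"tx": 0,"ty": 0,"tz": 0,"rx": 0,"ry": 0,"rz": 0.75,"jaw": 0},{"tx": 0,"ty": 0,"tz": 0,"rx": 0,"ry": 0,"rz": 0.6,"jaw": 0},{"tx": 0,"ty": 0,"tz": 0,"rx": 0,"ry": 0,"rz": 0,"jaw": 0},{"tx": 0,"ty": 0,"tz": 0,"rx": 0,"ry": 0,"rz": 0,"jaw": 0},{"tx": 0,"ty": 0,"tz": 0,"rx": 0,"ry": 0,"rz": 0,"jaw": 0}]}}

```text
time: 6.15
eef_pos: [0.5378, -0.0242, 0.0641]
orientation: [0.985, 0.172, 0.002, 0.001]
ft_force: [2.2, -5.0, 0.9]
width: 0.179
grasp_force: 40.4
```

Call:
{"api": "step_arm", "payload": {"increments": [{"tx": 0,"ty": 0,"tz": 0,"rx": 0,"ry": 0,"rz": 0,"jaw": 0.5},{"tx": 0,"ty": 0,"tz": 0,"rx": 0,"ry": 0,"rz": 0,"jaw": 0.5},{"tx": 0,"ty": 0,"tz": 0,"rx": 0,"ry": 0,"rz": 0,"jaw": 0.5},{"tx": 0,"ty": 0,"tz": -0.8,"rx": 0,"ry": 0,"rz": 0,"jaw": 0.5},{"tx": 0,"ty": 0,"tz": -0.8,"rx": 0,"ry": 0,"rz": 0,"jaw": 0.5},{"tx": 0,"ty": 0,"tz": -0.8,"rx": 0,"ry": 0,"rz": 0,"jaw": 0.5},{"tx": 0,"ty": 0,"tz": -0.8,"rx": 0,"ry": 0,"rz": 0,"jaw": 0.5},{"tx": 0,"ty": 0,"tz": 0,"rx": 0,"ry": 0,"rz": 0,"jaw": 0.5}]}}

```text
time: 6.95
eef_pos: [0.5386, -0.0233, 0.1958]
orientation: [0.985, 0.171, 0.005, 0.001]
ft_force: [0.6, 0.2, 0.4]
width: 0.502
grasp_force: 0.0
```

Run:
```python
from h import *
d=grab('wrist'); cv2.imwrite('pics/w5.png',cv2.resize(d['color'],(800,600),interpolation=cv2.INTER_CUBIC)[...,::-1])
s=sensors.state();print(s['time'],s['eef_pos'],s['orientation'],s['joints'])
```

```text
7.0 [ 0.53719023 -0.02321148  0.193363  ] [9.85247875e-01 1.71117644e-01 2.28943905e-03 3.66843674e-04] [-6.47797633e-02  2.93306587e-01  1.72500743e+00  4.00995997e-04
  1.11865543e+00  1.16191340e+00]
```

View pics/w5.png

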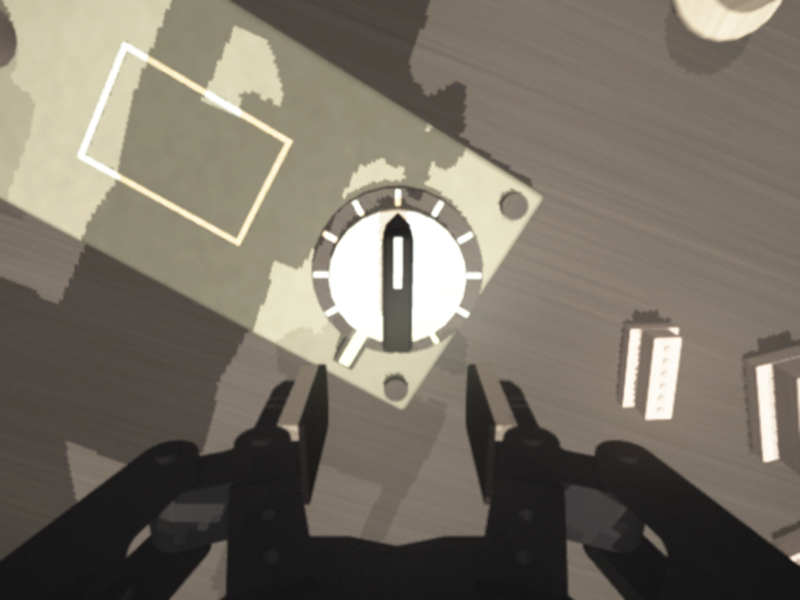

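The dial's pointer is on the tick at (398,197), the fifth from the zero mark (350,348), so click 5 is done. All four rectangle corners show: (125,43), (291,141), (238,243), (80,156).

Run:
```python
from h import *
d=load('wrist');t=load('top');k=1.42857
c=np.array([[125,43],[291,141],[238,243],[80,156]])/k
w=onz(d,c,.022);print(w,w.mean(0))
e=np.roll(w,-1,0)-w
for v in e: print(np.linalg.norm(v),np.degrees(np.arctan2(v[1],v[0])))
m=proj(d,[w.mean(0)])[0]
print('tri spot',tri(d,m,t,np.array([347,332])/k))
# rect corners in top: mask near spot
hsv=cv2.cvtColor(t['color'],cv2.COLOR_RGB2HSV);v=hsv[...,2].copy()
roi=(slice(205,260),slice(212,275));mm=np.zeros(v.shape,np.uint8);mm[roi]=(v[roi]>195)
cs=max(cv2.findContours(mm,0,2)[0],key=cv2.contourArea);r=cv2.minAreaRect(cs);print(np.array(r[0])*k,r[1:])
print('top spot',onz(t,[r[0]],.022)); print('tri',tri(d,m,t,r[0]))
print('dial',onz(d,np.array([[397,275]])/k,.045))
```

```text
[[0.60758188 0.16220981 0.022     ]
 [0.58791031 0.05929774 0.022     ]
 [0.51873483 0.07305574 0.022     ]
 [0.53795114 0.17525881 0.022     ]] [0.56304454 0.11745553 0.022     ]
0.1047753065299953 -100.82151109769696
0.07053034376625322 168.75148057006444
0.10399391081661787 79.35151891705031
0.07084290369333328 -10.614276320509836
tri spot (array([0.56164584, 0.11510103, 0.02317727]), np.float64(0.00486236378260119))
[345.53297094 331.09921724] ((39.09538650512695, 26.889694213867188), 16.189205169677734)
top spot [[0.56165364 0.11650129 0.022     ]]
tri (array([0.56238382, 0.11719078, 0.02099561]), np.float64(0.00161737909918382))
dial [[ 0.53815264 -0.02436134  0.045     ]]
```

Call:
{"api": "step_arm", "payload": {"increments": [{"tx": -0.55,"ty": 0.9,"tz": -0.3,"rx": 0,"ry": 0,"rz": -0.5,"jaw": 0.6},{"tx": -0.4,"ty": 0.9,"tz": -0.3,"rx": 0,"ry": 0,"rz": -0.5,"jaw": 0.6},{"tx": -0.4,"ty": 0.9,"tz": 0,"rx": 0,"ry": 0,"rz": -0.5,"jaw": 0.6},{"tx": -0.3,"ty": 0.9,"tz": 0,"rx": 0,"ry": 0,"rz": -0.5,"jaw": 0.6},{"tx": -0.3,"ty": 0.9,"tz": 0,"rx": 0,"ry": 0,"rz": 0,"jaw": 0.6},{"tx": -0.3,"ty": 0.9,"tz": 0,"rx": 0,"ry": 0,"rz": 0,"jaw": 0.6},{"tx": 0,"ty": 0,"tz": 0,"rx": 0,"ry": 0,"rz": 0,"jaw": 0.6}]}}

```text
time: 7.7
eef_pos: [0.5613, -0.2565, 0.2128]
orientation: [0.952, 0.305, -0.001, -0.0]
ft_force: [0.1, 0.6, -1.3]
width: 0.601
grasp_force: 0.0
```

Run:
```python
from h import *
d=grab('wrist'); cv2.imwrite('pics/w6.png',cv2.resize(d['color'],(800,600),interpolation=cv2.INTER_CUBIC)[...,::-1])
s=sensors.state();print(s['eef_pos'],s['orientation']);k=1.42857
print('pred',proj(d,[[.53,-.322,.038]])*k,'tcp',proj(d,[[*s['eef_pos'][:2],.038]])*k)
hsv=cv2.cvtColor(d['color'],cv2.COLOR_RGB2HSV)
m=((hsv[...,2]>190)&(hsv[...,1]<70)).astype(np.uint8)
for c in cv2.findContours(m,0,2)[0]:
    if cv2.contourArea(c)>100:
        r=cv2.minAreaRect(c);b=cv2.boxPoints(r);w=onz(d,b,.038);print(np.array(r[0])*k,[np.round((np.linalg.norm(w[i+1]-w[i]),np.degrees(np.arctan2(*(w[i+1]-w[i])[1::-1]))),3) for i in (0,1)],w.mean(0),(b*k).round().tolist())
```

```text
[ 0.56055866 -0.25415199  0.21289337] [ 0.95231685  0.30510482 -0.0012807  -0.00142248]
pred [[449.78145927 354.73730443]] tcp [[393.07210475 260.24639076]]
[465.15918537 497.50373136] [array([  0.048, -39.572]), array([ 1.60000e-02, -1.30614e+02])] [ 0.44594868 -0.40013501  0.038     ] [[431.0, 496.0], [495.0, 481.0], [499.0, 499.0], [435.0, 514.0]]
[452.52910592 345.54914524] [array([ 0.088, 35.273]), array([ 4.300e-02, -5.558e+01])] [ 0.53490278 -0.32054641  0.038     ] [[418.0, 407.0], [420.0, 283.0], [487.0, 284.0], [485.0, 408.0]]
[316.62337112 261.47009724] [array([ 0.062, 20.37 ]), array([ 3.2000e-02, -6.6726e+01])] [ 0.53130322 -0.21593587  0.038     ] [[281.0, 303.0], [301.0, 209.0], [352.0, 220.0], [332.0, 314.0]]
[60.98534071 82.11148906] [array([0.09 , 4.126]), array([ 4.5000e-02, -7.4144e+01])] [ 0.5338452  -0.03846248  0.038     ] [[-5.0, 141.0], [48.0, -6.0], [127.0, 23.0], [74.0, 170.0]]
```

View pics/w6.png

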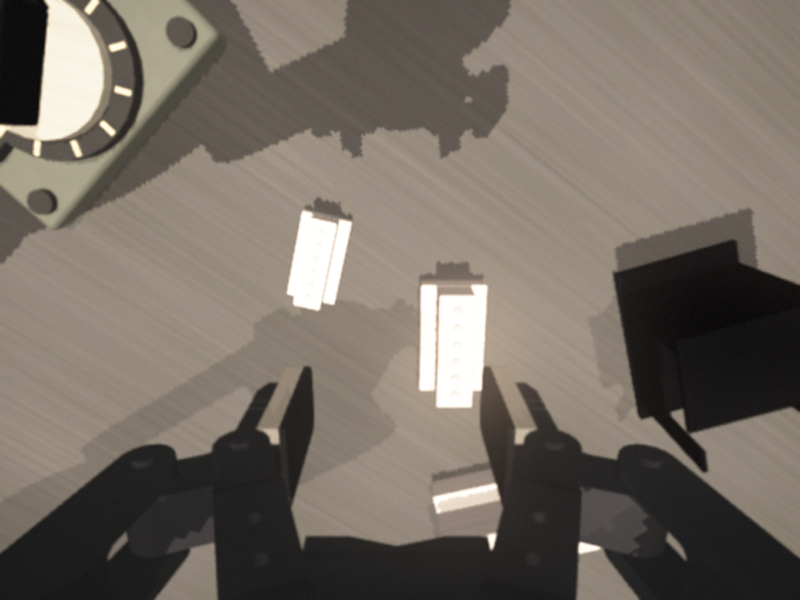

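The middle die is at about (455,345). Its rib top spans roughly cols 439–473 and rows 291–407, aligned with the image vertical. The small die is at (318,260), the cab is at right, and the large die is behind the gripper.

Run:
```python
from h import *
from scipy.spatial.transform import Rotation as R
d=load('wrist');t=load('top');k=1.42857
c=np.array([[441,291],[473,291],[472,407],[436,407]])/k
w=onz(d,c,.038);e=np.roll(w,-1,0)-w
print(w.round(4),w.mean(0))
for v in e: print(np.linalg.norm(v),np.degrees(np.arctan2(v[1],v[0])))
f=onz(d,np.array([[420,285],[487,285],[420,389]])/k,.014);print('foot',f,np.linalg.norm(f[1]-f[0]),np.degrees(np.arctan2(*(f[0]-f[2])[1::-1])),(f[1]+f[2])/2)
print('top tri', tri(d,proj(d,[w.mean(0)])[0],t,np.array([568,367])/k))
s=sensors.state();M=R.from_quat(s['orientation']).as_matrix();p=(f[1]+f[2])/2
for q in (w.mean(0),p): print('delta tool units',M.T@(np.r_[q[:2],.03]-s['eef_pos'])/.04)
```

```text
[[ 0.5619 -0.2907  0.038 ]
 [ 0.5738 -0.3073  0.038 ]
 [ 0.5078 -0.3581  0.038 ]
 [ 0.4934 -0.338   0.038 ]] [ 0.5342324  -0.32350427  0.038     ]
0.020411895700539293 -54.48013523198314
0.08328067042517513 -142.3927571795791
0.024726855731354226 125.46745564542978
0.0832126603455738 34.63740869313299
foot [[ 0.55233352 -0.28237951  0.014     ]
 [ 0.57899253 -0.31972339  0.014     ]
 [ 0.48855136 -0.32921583  0.014     ]] 0.04588320697680381 36.29046665097243 [ 0.53377195 -0.32446961  0.014     ]
top tri (array([ 0.53188812, -0.32558076,  0.03015165]), np.float64(0.0013942740694561947))
delta tool units [-1.5359801   1.04450373  4.57113504]
delta tool units [-1.5593725   1.05745463  4.57112659]
```

Call:
{"api": "step_arm", "payload": {"increments": [{"tx": -0.77,"ty": 0.52,"tz": 0.5,"rx": 0,"ry": 0,"rz": 0,"jaw": 0.6},{"tx": -0.77,"ty": 0.52,"tz": 0.5,"rx": 0,"ry": 0,"rz": 0,"jaw": 0.6},{"tx": 0,"ty": 0,"tz": 1,"rx": 0,"ry": 0,"rz": 0,"jaw": 0.6},{"tx": 0,"ty": 0,"tz": 1,"rx": 0,"ry": 0,"rz": 0,"jaw": 0.6},{"tx": 0,"ty": 0,"tz": 0.6,"rx": 0,"ry": 0,"rz": 0,"jaw": 0.6},{"tx": 0,"ty": 0,"tz": 0,"rx": 0,"ry": 0,"rz": 0,"jaw": 0.6},{"tx": 0,"ty": 0,"tz": 0,"rx": 0,"ry": 0,"rz": 0,"jaw": 0.6}]}}

```text
time: 8.45
eef_pos: [0.5353, -0.3214, 0.0712]
orientation: [0.952, 0.307, -0.0, -0.001]
ft_force: [0.2, -0.4, 0.9]
width: 0.597
grasp_force: 0.0
```

Run:
```python
from h import *
d=grab('wrist'); cv2.imwrite('pics/w7.png',cv2.resize(d['color'],(800,600),interpolation=cv2.INTER_CUBIC)[...,::-1])
s=sensors.state();print(s['time'],s['eef_pos'],s['orientation'])
hsv=cv2.cvtColor(d['color'],cv2.COLOR_RGB2HSV);k=1.42857
for r in (330,350,370): 
    row=cv2.resize(hsv,(800,600))[r,:,2].astype(int);g=np.diff(row);i=np.where(abs(g)>14)[0];print(r,i[(i>250)&(i<560)])
```

```text
8.5 [ 0.53606395 -0.32210798  0.07238632] [9.51801071e-01 3.06715128e-01 5.78398647e-04 4.66061868e-04]
330 [343 344 345 454 455 456]
350 [343 344 345 453 454 455]
370 [300 301 302 310 311 312 343 344 345 453 454 455 481 482 490 491 492]
```

View pics/w7.png

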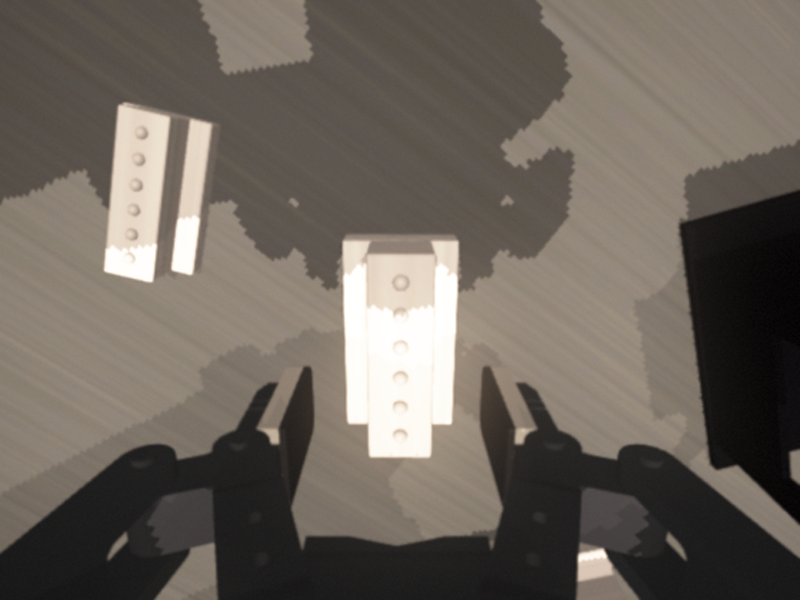

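The die is centred between the fingers (rib cols 368–432, jaw centre about 398) and aligned. I'll descend and pinch it.

Call:
{"api": "step_arm", "payload": {"increments": [{"tx": 0,"ty": 0,"tz": 0.5,"rx": 0,"ry": 0,"rz": 0,"jaw": 0.6},{"tx": 0,"ty": 0,"tz": 0.55,"rx": 0,"ry": 0,"rz": 0,"jaw": 0.6},{"tx": 0,"ty": 0,"tz": 0,"rx": 0,"ry": 0,"rz": 0,"jaw": 0.6},{"tx": 0,"ty": 0,"tz": 0,"rx": 0,"ry": 0,"rz": 0,"jaw": 0.6}], "newtons": 80}}

```text
time: 8.9
eef_pos: [0.5362, -0.3228, 0.0309]
orientation: [0.952, 0.306, 0.001, 0.001]
ft_force: [0.2, 0.1, 0.2]
width: 0.603
grasp_force: 0.0
```

Run:
```python
from h import *
from scipy.spatial.transform import Rotation as R
d=load('wrist');k=1.42857
w=onz(d,np.array([[369,254],[434,254],[432,457],[369,457]])/k,.038);q=w.mean(0)
e=w[1]+w[0]-w[2]-w[3];print(q,np.linalg.norm(e)/2,np.degrees(np.arctan2(e[1],e[0])),np.linalg.norm(w[1]-w[0]))
s=sensors.state();M=R.from_quat(s['orientation']).as_matrix()
print(s['eef_pos'],'die in tool mm',1e3*(M.T@(q-s['eef_pos'])),2*np.degrees(np.arctan2(*s['orientation'][1::-1])))
```

```text
[ 0.53352006 -0.32462856  0.038     ] 0.07989415600376475 35.64394509588152 0.02200286808037574
[ 0.53619226 -0.32278246  0.03085976] die in tool mm [-3.24043554 -0.04516747 -7.14348144] 35.688413092929466
```

Call:
{"api": "step_arm", "payload": {"increments": [{"tx": -0.08,"ty": 0,"tz": 0.05,"rx": 0,"ry": 0,"rz": 0,"jaw": 0.6},{"tx": 0,"ty": 0,"tz": 0,"rx": 0,"ry": 0,"rz": 0,"jaw": 0.35},{"tx": 0,"ty": 0,"tz": 0,"rx": 0,"ry": 0,"rz": 0,"jaw": 0.35},{"tx": 0,"ty": 0,"tz": 0,"rx": 0,"ry": 0,"rz": 0,"jaw": 0},{"tx": 0,"ty": 0,"tz": 0,"rx": 0,"ry": 0,"rz": 0,"jaw": 0},{"tx": 0,"ty": 0,"tz": 0,"rx": 0,"ry": 0,"rz": 0,"jaw": 0},{"tx": 0,"ty": 0,"tz": 0,"rx": 0,"ry": 0,"rz": 0,"jaw": 0}], "newtons": 80}}

```text
time: 9.6
eef_pos: [0.533, -0.3246, 0.0283]
orientation: [0.952, 0.306, 0.0, 0.0]
ft_force: [-1.5, 0.7, 5.6]
width: 0.261
grasp_force: 81.0
```

Call:
{"api": "step_arm", "payload": {"increments": [{"tx": 0,"ty": 0,"tz": -0.2,"rx": 0,"ry": 0,"rz": 0,"jaw": 0},{"tx": 0,"ty": 0,"tz": -0.5,"rx": 0,"ry": 0,"rz": 0,"jaw": 0},{"tx": 0,"ty": 0,"tz": -0.8,"rx": 0,"ry": 0,"rz": 0,"jaw": 0},{"tx": 0,"ty": 0,"tz": -0.9,"rx": 0,"ry": 0,"rz": 0,"jaw": 0},{"tx": 0,"ty": 0,"tz": -0.9,"rx": 0,"ry": 0,"rz": 0,"jaw": 0},{"tx": 0,"ty": 0,"tz": -0.2,"rx": 0,"ry": 0,"rz": 0,"jaw": 0},{"tx": 0,"ty": 0,"tz": 0,"rx": 0,"ry": 0,"rz": 0,"jaw": 0},{"tx": 0,"ty": 0,"tz": 0,"rx": 0,"ry": 0,"rz": 0,"jaw": 0}]}}

```text
time: 10.4
eef_pos: [0.5312, -0.3234, 0.1644]
orientation: [0.952, 0.306, -0.002, -0.002]
ft_force: [-0.7, 0.2, -8.5]
width: 0.259
grasp_force: 79.7
```

Run:
```python
from h import *
t=load('top');sc=load('scene');k=1.42857
a=np.radians(-10.8);X=np.array([np.cos(a),np.sin(a)]);Y=np.array([-np.sin(a),np.cos(a)]);S=np.array([.5627,.117])
f=lambda p:np.round([(p[:2]-S)@X,(p[:2]-S)@Y],3)
for px in [(283,268),(222,250),(208,290),(270,310),(268,325)]:
    print(px,f(onz(t,[np.array(px)/k],.29)[0]),f(onz(t,[np.array(px)/k],.022)[0]))
for z in (.022,.1,.2,.25): print('circ',z,f(onz(t,[np.array([287,313])/k],z)[0]))
# where would scene show circle / head front edge
print('scene top corners z.29',[f(onz(sc,[np.array(p)/k],.29)[0]) for p in [(433,267),(466,261),(498,290),(445,300)]])
img=t['color'][165:250,135:225][...,::-1];ic=sc['color'][165:310,240:380][...,::-1]
o=np.zeros((560,780,3),np.uint8);A=cv2.resize(img,(390,368),interpolation=2);B=cv2.resize(ic,(390,404),interpolation=2);o[:368,:390]=A;o[:404,390:]=B
d=grab('wrist');W=cv2.resize(d['color'],(210,157))[...,::-1];o[380:537,:210]=W
cv2.imwrite('pics/frame.png',o)
```

```text
(283, 268) [0.029 0.095] [0.087 0.159]
(222, 250) [0.03  0.201] [0.088 0.292]
(208, 290) [-0.04   0.201] [0.    0.291]
(270, 310) [-0.042  0.093] [-0.003  0.157]
(268, 325) [-0.066  0.089] [-0.033  0.151]
circ 0.022 [0.001 0.122]
circ 0.1 [-0.011  0.106]
circ 0.2 [-0.026  0.085]
circ 0.25 [-0.033  0.074]
scene top corners z.29 [array([0.04 , 0.114]), array([-0.021,  0.119]), array([-0.037,  0.213]), array([0.056, 0.206])]
```

View pics/frame.png

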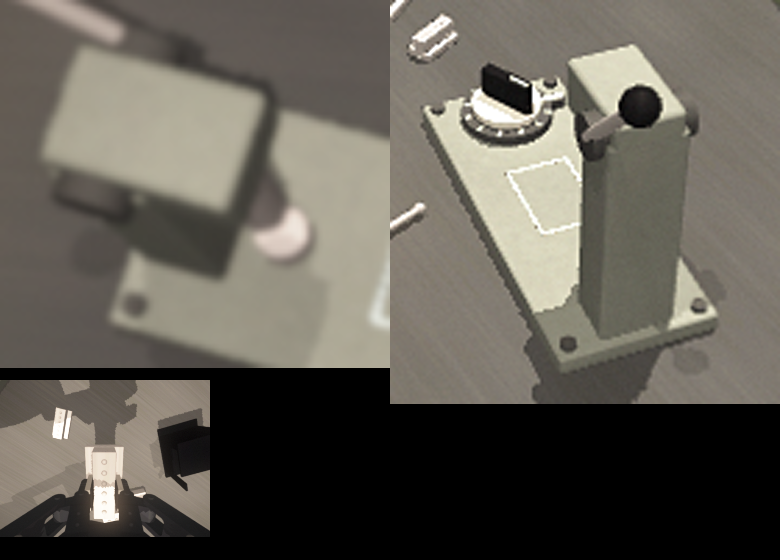

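The frame's front face starts about 95–100 mm from the spot towards +y, with nothing overhanging the spot. The wrist camera sits 75 mm towards the frame, so I'll place the die about 4 mm towards −y. The die is held straight.

Call:
{"api": "step_arm", "payload": {"increments": [{"tx": 0,"ty": 0,"tz": 0,"rx": 0,"ry": 0,"rz": -0.45,"jaw": 0},{"tx": 0,"ty": 0,"tz": 0,"rx": 0,"ry": 0,"rz": -0.7,"jaw": 0},{"tx": 0,"ty": 0,"tz": 0,"rx": 0,"ry": 0,"rz": -0.7,"jaw": 0},{"tx": 0,"ty": 0,"tz": 0,"rx": 0,"ry": 0,"rz": -0.7,"jaw": 0},{"tx": 0,"ty": 0,"tz": 0,"rx": 0,"ry": 0,"rz": -0.7,"jaw": 0},{"tx": 0,"ty": 0,"tz": 0,"rx": 0,"ry": 0,"rz": -0.7,"jaw": 0},{"tx": 0,"ty": 0,"tz": 0,"rx": 0,"ry": 0,"rz": -0.7,"jaw": 0},{"tx": 0,"ty": 0,"tz": 0,"rx": 0,"ry": 0,"rz": -0.5,"jaw": 0},{"tx": 0,"ty": 0,"tz": 0,"rx": 0,"ry": 0,"rz": -0.3,"jaw": 0},{"tx": 0,"ty": 0,"tz": 0,"rx": 0,"ry": 0,"rz": 0,"jaw": 0}]}}

```text
time: 11.45
eef_pos: [0.5317, -0.3238, 0.1647]
orientation: [0.77, 0.638, -0.001, -0.002]
ft_force: [-0.2, -0.0, -8.4]
width: 0.257
grasp_force: 79.6
```

Call:
{"api": "step_arm", "payload": {"increments": [{"tx": 0.3,"ty": 0,"tz": 0,"rx": 0,"ry": 0,"rz": 0,"jaw": 0},{"tx": 0.5,"ty": -0.1,"tz": 0,"rx": 0,"ry": 0,"rz": 0,"jaw": 0},{"tx": 0.7,"ty": -0.1,"tz": 0,"rx": 0,"ry": 0,"rz": 0,"jaw": 0},{"tx": 0.7,"ty": -0.1,"tz": 0,"rx": 0,"ry": 0,"rz": 0,"jaw": 0},{"tx": 0.7,"ty": -0.1,"tz": 0,"rx": 0,"ry": 0,"rz": 0,"jaw": 0},{"tx": 0.7,"ty": -0.1,"tz": 0,"rx": 0,"ry": 0,"rz": 0,"jaw": 0},{"tx": 0.7,"ty": -0.1,"tz": 0,"rx": 0,"ry": 0,"rz": 0,"jaw": 0},{"tx": 0.7,"ty": -0.1,"tz": 0,"rx": 0,"ry": 0,"rz": 0,"jaw": 0},{"tx": 0.7,"ty": -0.1,"tz": 0,"rx": 0,"ry": 0,"rz": 0,"jaw": 0},{"tx": 0.7,"ty": -0.1,"tz": 0,"rx": 0,"ry": 0,"rz": 0,"jaw": 0},{"tx": 0.7,"ty": -0.1,"tz": 0,"rx": 0,"ry": 0,"rz": 0,"jaw": 0},{"tx": 0.7,"ty": -0.1,"tz": 0,"rx": 0,"ry": 0,"rz": 0,"jaw": 0},{"tx": 0.7,"ty": -0.1,"tz": 0,"rx": 0,"ry": 0,"rz": 0,"jaw": 0},{"tx": 0.7,"ty": 0,"tz": 0,"rx": 0,"ry": 0,"rz": 0,"jaw": 0},{"tx": 0.5,"ty": 0,"tz": 0,"rx": 0,"ry": 0,"rz": 0,"jaw": 0},{"tx": 0.3,"ty": 0,"tz": 0,"rx": 0,"ry": 0,"rz": 0,"jaw": 0},{"tx": 0,"ty": 0,"tz": 0,"rx": 0,"ry": 0,"rz": 0,"jaw": 0},{"tx": 0,"ty": 0,"tz": 0,"rx": 0,"ry": 0,"rz": 0,"jaw": 0}]}}

```text
time: 13.25
eef_pos: [0.5593, 0.0775, 0.1671]
orientation: [0.77, 0.638, -0.001, -0.0]
ft_force: [-0.5, 0.4, -8.7]
width: 0.256
grasp_force: 79.6
```

```bash
cat > g.py <<'E'
from h import *
from scipy.spatial.transform import Rotation as R
s=sensors.state();M=R.from_quat(s['orientation']).as_matrix()
print(s['time'],s['eef_pos'],s['orientation'],s['ft_force'],s['grasp_force'])
print('yaw x',np.degrees(np.arctan2(M[1,0],M[0,0])),'tilt',M[2])
print('units to go',M.T@(np.array([.562,.113,.0503])-s['eef_pos'])/.04)
E
python3 g.py
```

```text
13.25 [0.55929366 0.07749151 0.16714532] [ 7.69883739e-01  6.38183885e-01 -5.96797330e-04 -4.29473681e-05] [-0.46098989  0.38660667 -8.67848961] 79.57544088363647
yaw x 79.31309603803209 tilt [-8.64112484e-04 -8.27861838e-04 -9.99999284e-01]
units to go [ 0.88738577 -0.09571641  2.92044761]
```

Call:
{"api": "step_arm", "payload": {"increments": [{"tx": 0.3,"ty": -0.05,"tz": 0,"rx": 0,"ry": 0,"rz": 0,"jaw": 0},{"tx": 0.4,"ty": -0.05,"tz": 0.2,"rx": 0,"ry": 0,"rz": 0,"jaw": 0},{"tx": 0.19,"ty": 0,"tz": 0.4,"rx": 0,"ry": 0,"rz": 0,"jaw": 0},{"tx": 0,"ty": 0,"tz": 0.6,"rx": 0,"ry": 0,"rz": 0,"jaw": 0},{"tx": 0,"ty": 0,"tz": 0.6,"rx": 0,"ry": 0,"rz": 0,"jaw": 0},{"tx": 0,"ty": 0,"tz": 0.4,"rx": 0,"ry": 0,"rz": 0,"jaw": 0},{"tx": 0,"ty": 0,"tz": 0.2,"rx": 0,"ry": 0,"rz": 0,"jaw": 0},{"tx": 0,"ty": 0,"tz": 0.1,"rx": 0,"ry": 0,"rz": 0,"jaw": 0},{"tx": 0,"ty": 0,"tz": 0,"rx": 0,"ry": 0,"rz": 0,"jaw": 0},{"tx": 0,"ty": 0,"tz": 0,"rx": 0,"ry": 0,"rz": 0,"jaw": 0}]}}

```text
time: 14.25
eef_pos: [0.5635, 0.1135, 0.0681]
orientation: [0.77, 0.638, 0.001, 0.0]
ft_force: [-0.2, -1.4, -7.7]
width: 0.258
grasp_force: 79.4
```

```bash
python3 g.py
python3 - <<'E'
from h import *
# outline check from the wrist camera: predicted inner corners vs white pixels nearby; and die edges
d=grab('wrist','w8.png');a=np.radians(-10.8);X=np.array([np.cos(a),np.sin(a),0]);Y=np.array([-np.sin(a),np.cos(a),0]);S=np.array([.5627,.117,.022])
for i,j in ((-.034,.0),(.034,.0),(0,.051),(-.034,.03),(.034,.03),(-.034,-.03),(.034,-.03)):
    p=proj(d,[S+i*X+j*Y])[0];x,y=p.round().astype(int)
    n=np.array([1,0]) if abs(i)>.01 else np.array([0,1])
    if 10<x<550 and 10<y<410: print((i,j),x,y,[int(d['color'][y+q*n[1],x+q*n[0]].mean()) for q in range(-9,10)])
    else: print((i,j),'out',x,y)
E
```

```text
14.25 [0.56350478 0.11346011 0.06812308] [7.70178447e-01 6.37827723e-01 8.87862502e-04 4.07838507e-04] [-0.24435659 -1.41488935 -7.74616693] 79.39493536949158
yaw x 79.2601447508324 tilt [ 8.47363714e-04  1.76082349e-03 -9.99998091e-01]
units to go [-0.01868917 -0.03560156  0.44549929]
(-0.034, 0.0) 213 233 [107, 106, 124, 162, 177, 218, 250, 252, 252, 252, 251, 235, 191, 174, 173, 172, 174, 172, 173]
(0.034, 0.0) 337 233 [124, 118, 117, 120, 124, 133, 144, 168, 202, 239, 247, 249, 249, 248, 245, 219, 199, 185, 154]
(0, 0.051) 275 138 [132, 133, 132, 145, 192, 231, 238, 237, 237, 236, 226, 180, 140, 131, 131, 131, 131, 131, 132]
(-0.034, 0.03) 210 179 [127, 127, 128, 129, 140, 187, 229, 235, 236, 234, 229, 202, 150, 131, 132, 130, 127, 117, 108]
(0.034, 0.03) 340 179 [134, 135, 135, 136, 136, 136, 137, 143, 182, 226, 233, 234, 233, 230, 210, 159, 136, 135, 136]
(-0.034, -0.03) 216 282 [177, 177, 177, 177, 176, 171, 145, 84, 49, 45, 47, 46, 45, 45, 46, 47, 45, 46, 45]
(0.034, -0.03) 335 282 [101, 78, 56, 54, 53, 55, 55, 55, 55, 55, 55, 56, 55, 54, 56, 80, 134, 183, 197]
```

The outline matches the estimate to about 0.5 mm. Lowering slowly.

Call:
{"api": "step_arm", "payload": {"increments": [{"tx": 0,"ty": -0.02,"tz": 0.15,"rx": 0,"ry": 0,"rz": 0,"jaw": 0},{"tx": 0,"ty": 0,"tz": 0.12,"rx": 0,"ry": 0,"rz": 0,"jaw": 0},{"tx": 0,"ty": 0,"tz": 0.06,"rx": 0,"ry": 0,"rz": 0,"jaw": 0},{"tx": 0,"ty": 0,"tz": 0.03,"rx": 0,"ry": 0,"rz": 0,"jaw": 0},{"tx": 0,"ty": 0,"tz": 0.03,"rx": 0,"ry": 0,"rz": 0,"jaw": 0},{"tx": 0,"ty": 0,"tz": 0,"rx": 0,"ry": 0,"rz": 0,"jaw": 0},{"tx": 0,"ty": 0,"tz": 0,"rx": 0,"ry": 0,"rz": 0,"jaw": 0}]}}

```text
time: 15.0
eef_pos: [0.5621, 0.1134, 0.0518]
orientation: [0.77, 0.638, 0.0, 0.0]
ft_force: [0.6, -0.1, -7.5]
width: 0.259
grasp_force: 79.7
```

Call:
{"api": "step_arm", "payload": {"increments": [{"tx": 0,"ty": 0,"tz": 0.02,"rx": 0,"ry": 0,"rz": 0,"jaw": 0},{"tx": 0,"ty": 0,"tz": 0.02,"rx": 0,"ry": 0,"rz": 0,"jaw": 0},{"tx": 0,"ty": 0,"tz": 0,"rx": 0,"ry": 0,"rz": 0,"jaw": 0},{"tx": 0,"ty": 0,"tz": 0,"rx": 0,"ry": 0,"rz": 0,"jaw": 0}]}}

```text
time: 15.4
eef_pos: [0.5621, 0.1134, 0.0503]
orientation: [0.77, 0.638, 0.0, 0.0]
ft_force: [-0.3, 1.0, -5.6]
width: 0.259
grasp_force: 79.8
```

Call:
{"api": "step_arm", "payload": {"increments": [{"tx": 0,"ty": 0,"tz": 0.02,"rx": 0,"ry": 0,"rz": 0,"jaw": 0},{"tx": 0,"ty": 0,"tz": 0,"rx": 0,"ry": 0,"rz": 0,"jaw": 0},{"tx": 0,"ty": 0,"tz": 0,"rx": 0,"ry": 0,"rz": 0,"jaw": 0}]}}

```text
time: 15.7
eef_pos: [0.5621, 0.1134, 0.0503]
orientation: [0.77, 0.638, 0.0, 0.0]
ft_force: [-3.8, -0.6, 5.2]
width: 0.26
grasp_force: 81.3
```

The die is seated on the bed. I'll reduce the grip, open, and retreat straight up.

Call:
{"api": "step_arm", "payload": {"increments": [{"tx": 0,"ty": 0,"tz": 0,"rx": 0,"ry": 0,"rz": 0,"jaw": 0},{"tx": 0,"ty": 0,"tz": 0,"rx": 0,"ry": 0,"rz": 0,"jaw": 0.35},{"tx": 0,"ty": 0,"tz": 0,"rx": 0,"ry": 0,"rz": 0,"jaw": 0.5},{"tx": 0,"ty": 0,"tz": 0,"rx": 0,"ry": 0,"rz": 0,"jaw": 0.55},{"tx": 0,"ty": 0,"tz": 0,"rx": 0,"ry": 0,"rz": 0,"jaw": 0.55}], "newtons": 20}}

```text
time: 16.2
eef_pos: [0.5623, 0.1135, 0.0493]
orientation: [0.77, 0.638, 0.0, 0.0]
ft_force: [0.3, 0.9, -0.4]
width: 0.55
grasp_force: 0.0
```

Call:
{"api": "step_arm", "payload": {"increments": [{"tx": 0,"ty": 0,"tz": -0.3,"rx": 0,"ry": 0,"rz": 0,"jaw": 0.55},{"tx": 0,"ty": 0,"tz": -0.6,"rx": 0,"ry": 0,"rz": 0,"jaw": 0.55},{"tx": 0,"ty": 0,"tz": -0.9,"rx": 0,"ry": 0,"rz": 0,"jaw": 0.55},{"tx": 0,"ty": 0,"tz": -0.9,"rx": 0,"ry": 0,"rz": 0,"jaw": 0.55},{"tx": 0,"ty": 0,"tz": -0.9,"rx": 0,"ry": 0,"rz": 0,"jaw": 0.55},{"tx": -0.9,"ty": 0,"tz": 0,"rx": 0,"ry": 0,"rz": 0,"jaw": 0.55},{"tx": -0.9,"ty": 0,"tz": 0,"rx": 0,"ry": 0,"rz": 0,"jaw": 0.55},{"tx": 0,"ty": -0.9,"tz": 0,"rx": 0,"ry": 0,"rz": 0,"jaw": 0.55},{"tx": 0,"ty": -0.9,"tz": 0,"rx": 0,"ry": 0,"rz": 0,"jaw": 0.55},{"tx": 0,"ty": 0,"tz": 0,"rx": 0,"ry": 0,"rz": 0,"jaw": 0.55}]}}

```text
time: 17.2
eef_pos: [0.4735, 0.056, 0.1939]
orientation: [0.77, 0.638, -0.001, -0.001]
ft_force: [0.9, -0.5, 0.0]
width: 0.551
grasp_force: 0.0
```

Run:
```python
from h import *
d=grab('wrist');t=grab('top')
o=np.zeros((420,790,3),np.uint8);o[:,:560]=d['color'];o[:230,560:]=t['color'][160:390,150:380][:, :230]
o[230:,560:]=cv2.resize(t['color'][215:265,215:315][:,:],(230,190),interpolation=2)
cv2.imwrite('pics/fin.png',o[...,::-1]);s=sensors.state();print(s['time'],s['eef_pos'])
```

```text
17.3 [0.47806401 0.05614045 0.19449259]
```

View pics/fin.png

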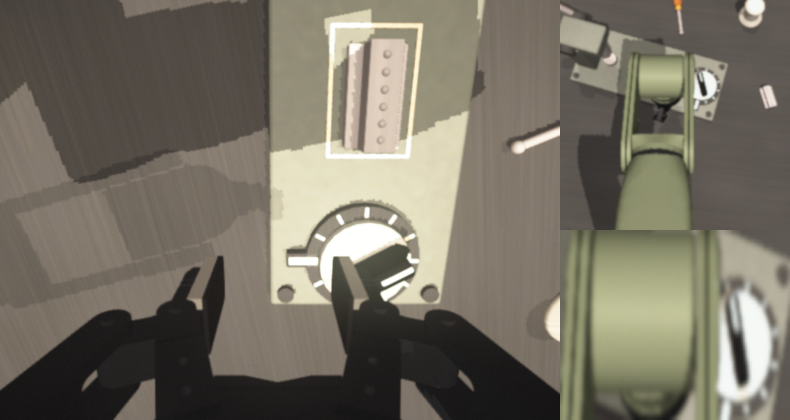

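The final view shows the die upright within the outline and parallel to it. The dial's pointer is on the fifth tick, at about (412,238). One numeric check remains before handing in.

Run:
```python
from h import *
d=load('wrist');a=np.radians(-10.8);X=np.array([np.cos(a),np.sin(a)]);Y=np.array([-np.sin(a),np.cos(a)]);S=np.array([.5627,.117])
f=lambda p,z:[np.round([(q[:2]-S)@X,(q[:2]-S)@Y],4).tolist() for q in onz(d,p,z)]
print('foot',f([(348,43),(344,149)],.036),'rib',f([(372,40),(407,40),(401,153),(365,153)],.060),'rect',f([(331,24),(421,25),(410,157),(327,157)],.022))
```

```text
foot [[-0.0236, 0.0372], [-0.0223, -0.0433]] rib [[-0.0113, 0.036], [0.0131, 0.0362], [0.0167, -0.0427], [-0.0106, -0.0429]] rect [[-0.0352, 0.0528], [0.0357, 0.0526], [0.0381, -0.0519], [-0.0341, -0.0522]]
```

The die spans −43 to +37 mm along the outline's ±50 mm and about ±23 mm across its ±33 mm. It is inside, upright and parallel.

```bash
python3 -c "
from plant import hand_in
print(hand_in())"
```

```text
the job is handed in; nothing more can be done
None
```

The dial is resting in click 5 and the die stands upright inside the outlined rectangle, lengthwise with it; the cab, crane, chimney stack and burnisher were not touched, and the job is handed in at about 17 s.

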